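# Clear the lid press and try its limit switch by hand

### The arm

A 6-joint arm with a two-finger parallel gripper is mounted at the origin on the work surface. World frame = base frame: x ahead of the robot, y to its left, z up, the work surface at z = 0. Lengths are in m, angles in rad, forces in N, time in s.
With the tool pointing down it reaches from about 0.35 to 0.85 m from the base axis. Payload 8.1 kg.
Tool frame: the origin (TCP) lies between the finger pads; the fingertips stand 25 mm ahead of it and the grasp point (between the pads) lies 6 mm ahead of it; z points along the fingers, y is the line along which they close (so a half turn about z gives the same grasp; the last joint's range is limited). The gripper opens to 85 mm and grips with 20 to 120 N. Pads are 22 mm wide; open, the fingers measure 114 mm over their backs; the gripper's body (76 mm by 85 mm) begins 54 mm behind the grasp point. The pads swing forward as they close: fully open they stand 13 mm farther back than shut.
Start: joints at [1.256, 0.13, 1.488, -0, 1.523, -0.085], TCP at [0.137, 0.584, 0.256] pointing down, gripper open.
Joint ranges: [-2.96, 2.96], [-0.89, 2.26], [0.02, 2.5], [-1.34, 4.48], [0, 2.73], [-2.66, 2.66]. Speed limits (rad/s): [2.39, 2.39, 2.79, 3.14, 3.14, 3.14].

### API

Orientations are given as [roll, pitch, yaw] about the fixed x, y, z axes, in that order (R = Rz(yaw) Ry(pitch) Rx(roll)).
In Python, from station import ctrl, planner, cams, close_job, readout gives the robot as it stands. Calls block until the motion is done:
- ctrl.reach(position, orientation): joint-space move of the TCP to a pose.
- ctrl.move_straight(position, max_speed=0.15, rotation=None, contact_N=None): straight line of the TCP; rotation=None keeps the orientation; max_speed is the mean speed in m/s. With contact_N (N) it stops when the force on the tool has changed by that much, and returns True; else False.
- ctrl.goto_joints(angles): joint-space move.
- ctrl.open_gripper() and ctrl.close_gripper(f_grip=None): open the fingers fully, or close them until they stop; f_grip is the grip in N (None keeps the last).
- ctrl.hold(seconds).
- planner.solve_ik(position, orientation): joint angles nearest the present ones, or None.
- cams.snapshot(name): name is "scene" or "top" or "wrist"; returns a dict with "color" (420x560x3 uint8, red, green, blue), "mtx" (3x3 intrinsics, pixels), "camera_from_world" (4x4, takes a point from world to camera coordinates); the wrist camera has in their place "tool_from_camera" (4x4, takes a point from camera to tool coordinates, whose origin is the TCP and whose axes are the flange's). Camera axes: x right, y up, looking along -z (the intrinsics and any distortion apply to the point x, -y, -z); pixel columns grow to the right and rows downward; lengths in m; the calibration is good to about 2 mm. A picture is of the moment at which its call begins: read the wrist's pose just before it. There is no depth.
A pose or a line that the arm cannot do raises ctrl.PlanningError and nothing moves.
- close_job(): hands the job in; it is judged then, once.
Readings, each from a call of its own:
- readout.get_clock(): time.
- readout.get_joint_positions(): joint angles.
- readout.get_qvel(): joint speeds.
- readout.get_tau(): joint torques, N m.
- readout.get_eef_pos(): TCP position.
- readout.get_ee_rot(): TCP orientation.
- readout.get_ft_force(): force on the tool from outside, world axes, zero at the start.
- readout.get_moment(): the same for the moment, N m.
- readout.get_gripper_width(): finger opening in m.
- readout.get_grip_force(): force on a finger pad.
Only numpy, scipy, OpenCV 4.12 (cv2) and the standard library are available. Lean on these libraries where they do the work, as an engineer would, in place of code of your own. Each camera call takes 0.05 s, during which the arm holds its last target. There are 200 camera calls.

### The job

Take the white bottle off the lid press and set it down gently, upright, in the shallow steel tray, then let go of it. After that, try the press's limit switch: reach in under the crosshead, press the roller arm down by hand until the switch clicks, without ramming it against its end stop, and let it spring right back up. Leave the other bottle and the beaker where they stand.

Things in the scene. Friction and masses are not known exactly. Their poses are not given: they have to be found in the camera images.
- press: Fixed lid press. Origin on the table, x points away from the loading side, z up. Grey base plate 12 mm thick: rear part x -30 to +140, y -140 to +140 mm; a 120 mm wide tongue runs to x -160 mm, with a black pad (100 x 100 mm, top 15 mm above the table) centred at x -105 mm, under the bottle.
- crosshead (a point): Middle of the lower front edge of the crosshead, an aluminium beam 280 mm long in the press's y, reaching 50 mm to +x and 70 mm up from this edge (270 to 340 mm above the table). It covers the roller from above: come from the press's -x side with the tool leaning 25 to 40 degrees, tip pointing down and to +x, and press straight down.
- columns (a point): Point on the base midway between the two upright steel columns (24 mm thick, 387 mm tall), which stand 115 mm to either side of it along the press's y and carry the crosshead.
- switch: Fixed limit switch (40 x 38 mm, 127 mm tall, grey with aluminium head, on a 35 mm pedestal) on the press base, turned as the press is, behind the crosshead, somewhere along the press's y; its arm reaches to -x under the crosshead. Origin under the pedestal's centre, 12 mm above the table. The arm turns about a level shaft along y, 143 mm above the origin.
- lever (a joint): Angle of the switch's roller arm, rad: 0 = at rest, the arm rising 10 degrees above level towards the press's -x; grows as the roller is pressed down. The switch clicks at 0.45 (roller about 38 mm lower, arm 16 degrees below level); the rigid end stop is at 0.80 (roller 64 mm lower). A spring returns it: about 4 N at the roller to start, 7 N at the click, 10 N at the end stop, then rigid.
- roller (a point): Centre of the free-turning black roller at the end of the steel arm: diameter 36 mm, 24 mm wide, its axle along the switch's y; 85 mm from the arm's shaft. At rest it lies at x -84, y +20, z +158 mm from the switch's origin. The flat steel arm (6 mm thick, 16 mm high) runs on the roller's +y side, 15 mm from its centre.
- bottle: White plastic bottle with black screw cap, loose, standing upright on the press's pad, 0.25 to 0.5 kg. Origin at the centre of its underside, z up. 150 mm tall; body diameter 70 mm up to 98 mm, then a shoulder; cap diameter 46 mm from 120 to 150 mm, the place to grip from above.
- tray: Fixed shallow square steel tray, 170 x 170 mm, rim 16 mm high, walls and floor 5 mm thick. Origin at the centre of its underside, on the table. Empty; it stands left or right of the press.
- crate: Fixed grey crate, 160 x 160 mm, 90 mm high, with three small amber bottles in it (up to 126 mm above the table); stands on the other side from the tray. Not to be used. Origin at the centre of its underside.
- amber: Loose amber bottle, diameter 72 mm, 170 mm tall, beside the press. Origin at the centre of its underside. Leave alone.
- beaker: Loose glass beaker, rim diameter 80 mm, 100 mm tall, beside the press. Origin at the centre of its underside. Leave alone.
There are look-alikes about, which are no part of the job. There is more than one size of the tray; the one meant has the size given above.

How it is judged:
By the outcome, as a careful person would: the job done as asked, in the order asked, and still so for the second after the job is handed in, with the robot touching nothing.
It also fails if it takes over 58 s, if anything falls off the work surface, if the arm or the gripper's body presses on something with over 40 N, if the wrist force passes 120 N, or if a joint passes its speed limit or range.

## Working session

There is one attempt and no reset: what is moved stays moved. The work goes in short steps, each a Python script; the robot and the scene stay as the last script left them, time stands still between calls to the robot, and variables do not carry over. Pictures are saved under pics/ and viewed, at most 10 in all, crops included, and the job is handed in when it is done.

```bash
mkdir -p pics; python3 - <<'E'
from station import *
import cv2,numpy as np
for n in ("scene","top"):
    s=cams.snapshot(n); cv2.imwrite(f"pics/{n}0.png",s["color"][:,:,::-1]); print(n,{k:(np.round(v,3).tolist()) for k,v in s.items() if k!="color"})
print(readout.get_clock())
E
```

```text
scene {'mtx': [[379.418, 0.0, 278.509], [0.0, 379.418, 202.601], [0.0, 0.0, 1.0]], 'camera_from_world': [[0.402, 0.916, -0.008, -0.131], [-0.677, 0.303, 0.671, 0.352], [0.617, -0.264, 0.741, -1.575], [0.0, 0.0, 0.0, 1.0]]}
top {'mtx': [[466.644, 0.0, 284.314], [0.0, 466.644, 205.704], [0.0, 0.0, 1.0]], 'camera_from_world': [[0.021, -1.0, 0.021, -0.146], [0.99, 0.024, 0.139, -0.633], [-0.14, 0.018, 0.99, -1.616], [0.0, 0.0, 0.0, 1.0]]}
0.1
```

View pics/scene0.png

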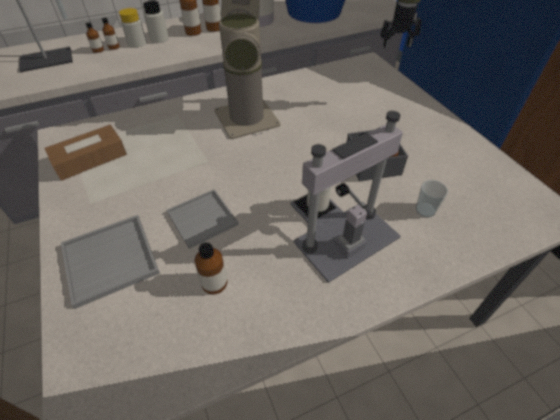

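View pics/top0.png

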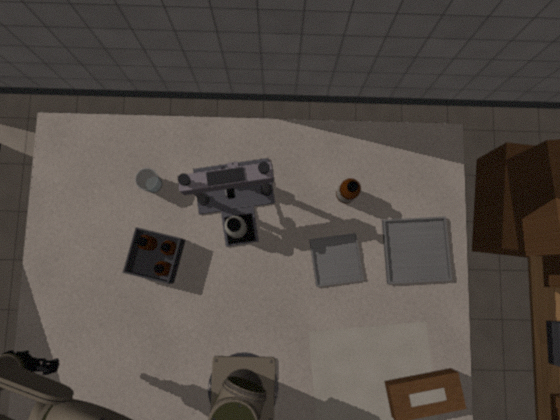

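Two trays stand right of the press (top view: small one around (338,260), large one around (419,251)). The press is around (230,200), with the bottle cap near (233,224). At about 290 px/m, 170 mm is 50 px, so the small tray is the one meant. I'll enlarge both views.

```bash
python3 - <<'E'
import cv2,numpy as np
a=cv2.imread("pics/top0.png")[150:260,165:285]; b=cv2.imread("pics/scene0.png")[105:275,280:410]
a=cv2.resize(a,None,fx=5,fy=5,interpolation=cv2.INTER_CUBIC);b=cv2.resize(b,None,fx=3.5,fy=3.5,interpolation=cv2.INTER_CUBIC)
f=lambda i:np.clip(i.astype(float)*1.4,0,255).astype('uint8')
cv2.imwrite("pics/a.png",f(a));cv2.imwrite("pics/b.png",f(b))
E
```

```text
(no output)
```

View pics/a.png

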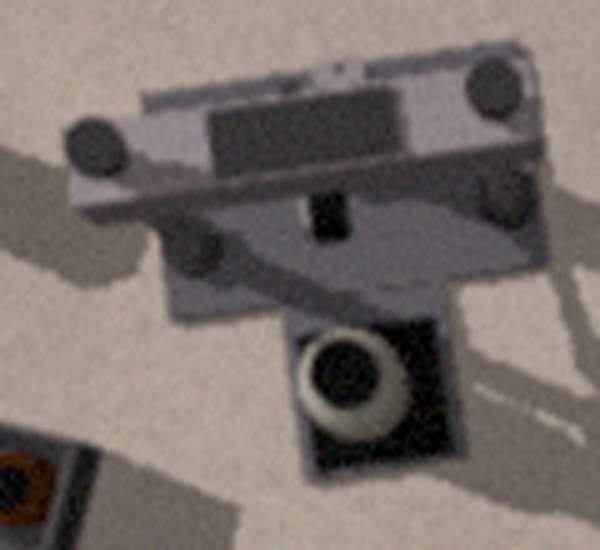

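View pics/b.png

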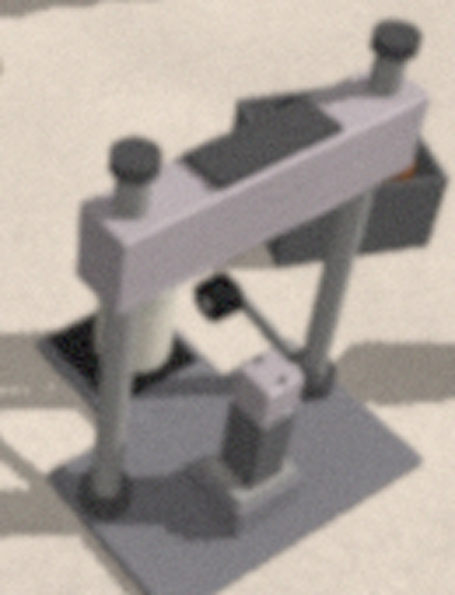

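The crops show the cap at (345,375) and column feet at (192,248) and (507,195) in crop a. The roller is at about (327,220) in crop a and (219,297) in crop b, with its arm on the left side of the press as seen from the robot. Now I'll turn these pixels into positions.

```bash
cat > h.py <<'E'
import cv2,numpy as np
from scipy.spatial.transform import Rotation as R
K={}
def setcam(n,M,T): K[n]=(np.array(M),np.array(T))
def load():
    from station import cams
    for n in("scene","top"):
        s=cams.snapshot(n); setcam(n,s["mtx"],s["camera_from_world"])
def ray(n,u,v):
    M,T=K[n]; d=np.linalg.inv(M)@[u,v,1]; d=d*[1,-1,-1]
    return -T[:3,:3].T@T[:3,3], T[:3,:3].T@d
def plane(n,u,v,z):
    o,d=ray(n,u,v); return o+d*(z-o[2])/d[2]
def tri(p):
    A=np.zeros((3,3));b=np.zeros(3)
    for n,u,v in p:
        o,d=ray(n,u,v);d/=np.linalg.norm(d);P=np.eye(3)-np.outer(d,d);A+=P;b+=P@o
    x=np.linalg.solve(A,b)
    return x,[np.linalg.norm((np.eye(3)-np.outer(d,d)/(d@d))@(x-o)) for o,d in[ray(*q) for q in p]]
E
python3 - <<'E'
from h import *; import h
np.set_printoptions(precision=4,suppress=True)
load()
a=lambda u,v:("top",(u+.5)/5-.5+165,(v+.5)/5-.5+150)
b=lambda u,v:("scene",(u+.5)/3.5-.5+280,(v+.5)/3.5-.5+105)
print("cap",plane(*a(345,375),.165))
f=[plane(*a(192,248),.02),plane(*a(507,195),.02)];print("feetTop",f,np.linalg.norm(f[0]-f[1]))
f2=[plane(*b(315,378),.02),plane(*b(104,495),.02)];print("feetScene",f2,np.linalg.norm(f2[0]-f2[1]))
t=[tri([a(97,148),b(395,40)]),tri([a(495,88),b(135,160)])];print("tops",t, np.linalg.norm(t[0][0]-t[1][0]))
pad=[plane(*a(*q),.015) for q in((290,325),(437,318),(460,455),(310,470))];print("pad",np.array(pad),np.mean(pad,0))
tg=[plane(*a(*q),.012) for q in((308,482),(467,457))];print("tongue",np.array(tg))
base=[plane(*a(*q),.012) for q in((173,323),(548,266))];print("basefront",np.array(base))
cr=[plane(*a(*q),.27) for q in((90,220),(540,155))];print("crossfront",np.array(cr),np.linalg.norm(cr[0]-cr[1]))
print("roller",tri([a(328,218),b(219,297)]), plane(*b(219,297),.17),plane(*a(328,218),.17))
s=cams=None
import cv2
im=cv2.imread("pics/top0.png")
g=im[220:300,295:372].astype(int)
hsv=cv2.cvtColor(im,cv2.COLOR_BGR2HSV)[220:300,295:372]
m=((g[:,:,2]-g[:,:,0])<12).astype('uint8')*255
m=cv2.morphologyEx(m,cv2.MORPH_CLOSE,np.ones((5,5)));m=cv2.morphologyEx(m,cv2.MORPH_OPEN,np.ones((5,5)))
c=max(cv2.findContours(m,0,2)[0],key=cv2.contourArea);r=cv2.minAreaRect(c);print(r)
bx=cv2.boxPoints(r)+[295,220];P=np.array([plane("top",*q,.016) for q in bx]);print("tray",P,P.mean(0),np.linalg.norm(np.diff(P,axis=0),axis=1))
E
```

```text
cap [0.5527 0.0356 0.165 ]
feetTop [array([0.6564, 0.1623, 0.02  ]), array([ 0.7008, -0.064 ,  0.02  ])] 0.23060487866815643
feetScene [array([0.6614, 0.1667, 0.02  ]), array([ 0.6992, -0.0648,  0.02  ])] 0.23458488002747072
tops [(array([0.6581, 0.1619, 0.3815]), [np.float64(0.0003804739861229444), np.float64(0.0003804739861230503)]), (array([ 0.6985, -0.0637,  0.3817]), [np.float64(7.392618825264528e-05), np.float64(7.392618825268054e-05)])] 0.2291329880201057
pad [[ 0.6026  0.0901  0.015 ]
 [ 0.6102 -0.0157  0.015 ]
 [ 0.5116 -0.0352  0.015 ]
 [ 0.4985  0.0717  0.015 ]] [0.5558 0.0277 0.015 ]
tongue [[ 0.4901  0.0731  0.012 ]
 [ 0.5105 -0.0401  0.012 ]]
basefront [[ 0.6025  0.1748  0.012 ]
 [ 0.6506 -0.095   0.012 ]]
crossfront [[ 0.6344  0.186   0.27  ]
 [ 0.682  -0.0894  0.27  ]] 0.2795231193250334
roller (array([0.6561, 0.0504, 0.1687]), [np.float64(0.00021561711860878326), np.float64(0.00021561711860858967)]) [0.6572 0.0499 0.17  ] [0.6558 0.0501 0.17  ]
((38.0, 33.5), (67.0, 76.0), 90.0)
tray [[ 0.589  -0.1716  0.016 ]
 [ 0.5954 -0.4472  0.016 ]
 [ 0.3559 -0.4459  0.016 ]
 [ 0.3505 -0.1758  0.016 ]] [ 0.4727 -0.3101  0.016 ] [0.2757 0.2394 0.2702]
```

```bash
cat >> h.py <<'E'
YAW=np.deg2rad(10.5); PX=np.array([np.cos(YAW),np.sin(YAW),0]); PY=np.array([-np.sin(YAW),np.cos(YAW),0]); Z=np.array([0,0,1.])
ROL=np.array([.6565,.0502,.1695]); TH=np.deg2rad(37)
TZ=np.sin(TH)*PX-np.cos(TH)*Z
TCON=ROL-TZ*(.018+.025)   # TCP at first contact, face centre on roller
LEAN=[np.pi,-TH,YAW]; DOWN=[np.pi,0,YAW]
E
python3 - <<'E'
from h import *
from station import *
np.set_printoptions(precision=4,suppress=True)
load()
im=cv2.imread("pics/top0.png")
c=np.float32([[310,240],[359,234],[367,283],[318,288]]).reshape(-1,1,2)
P=np.array([plane("top",*q[0],.016) for q in c]);print("tray",P,P.mean(0),np.linalg.norm(np.roll(P,1,0)-P,axis=1))
print("amber",plane("top",352,186,.17),"large",np.linalg.norm(plane("top",384,219,.016)-plane("top",449,217,.016)))
print(readout.get_ee_rot(),readout.get_eef_pos(),np.round(cams.snapshot("wrist")["tool_from_camera"],3),readout.get_clock())
t=P.mean(0)
for p,o in[([.5527,.0356,.28],DOWN),([.5527,.0356,.161],DOWN),([t[0],t[1],.28],DOWN),([t[0],t[1],.15],DOWN),(TCON+.012*Z-.1*PX,LEAN),(TCON+.012*Z,LEAN),(TCON-.05*Z,LEAN)]:
    print(np.round(p,3),planner.solve_ik(p,o))
v=im[215:300,290:470]
cv2.imwrite("pics/tr.png",cv2.resize(v,None,fx=4,fy=4,interpolation=cv2.INTER_CUBIC))
E
```

```text
tray [[ 0.518  -0.2268  0.016 ]
 [ 0.5436 -0.4034  0.016 ]
 [ 0.3697 -0.4317  0.016 ]
 [ 0.3486 -0.2574  0.016 ]] [ 0.445  -0.3298  0.016 ] [0.1721 0.1785 0.1762 0.1756]
amber [ 0.6899 -0.3527  0.17  ] large 0.23809810629866598
[-3.1409 -0.      2.9118] [0.1366 0.5841 0.2559] [[-0.     0.96   0.279  0.07 ]
 [ 1.     0.001 -0.    -0.   ]
 [-0.001  0.279 -0.96  -0.118]
 [ 0.     0.     0.     1.   ]] 0.35
[0.553 0.036 0.28 ] [-0.0283 -0.0034  1.5847 -0.      1.5603  1.3593]
[0.553 0.036 0.161] [-0.0283  0.0717  1.7278 -0.      1.3421  1.3593]
[ 0.445 -0.33   0.28 ] [-0.7305 -0.0033  1.5846 -0.      1.5603  0.6571]
[ 0.445 -0.33   0.15 ] [-0.7305  0.0824  1.7375 -0.      1.3217  0.6571]
[0.533 0.027 0.216] [-0.1851 -0.6153  2.3151  0.2924  0.8506  1.0758]
[0.631 0.045 0.216] [-0.1002 -0.2674  2.0696  0.2553  0.7294  1.15  ]
[0.631 0.045 0.154] [-0.1002 -0.1842  2.1214  0.3029  0.5997  1.0897]
```

View pics/tr.png

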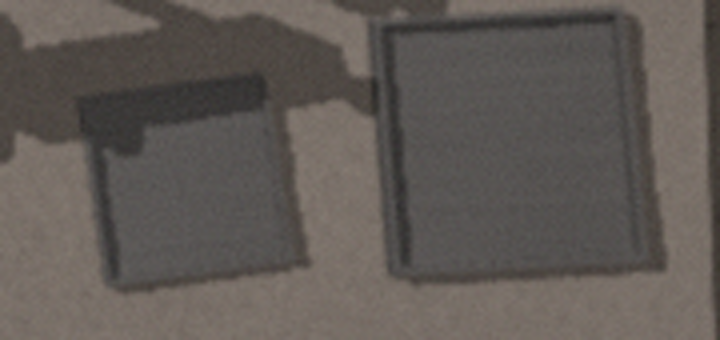

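The tray corners in the crop are (76,98), (264,75), (305,265) and (112,288), so the small tray measures about 172 mm per side with its centre near (0.446,-0.327). The wrist camera sits on tool +x, so I'll turn the tool half round to keep it away from the crosshead. Next comes the grasp.

```bash
cat >> h.py <<'E'
LEAN=[np.pi,TH,YAW-np.pi]; DOWN=[np.pi,0,YAW-np.pi]
E
python3 - <<'E'
from h import *
from station import *
np.set_printoptions(precision=4,suppress=True)
print(R.from_euler('xyz',LEAN).apply([0,0,1]),TZ)
for p,o in[([.446,-.327,.28],DOWN),(TCON-.2*PX+.08*Z,LEAN),(TCON+.012*Z,LEAN),(TCON-.05*Z,LEAN)]: print(planner.solve_ik(p,o))
b=np.array([.5527,.0356,0])
ctrl.reach([*b[:2],.25],DOWN); print(readout.get_clock())
s=cams.snapshot("wrist"); cv2.imwrite("pics/w1.png",s["color"][:,:,::-1])
# project expected cap top and neck into the wrist picture
T=np.eye(4);T[:3,:3]=R.from_euler('xyz',readout.get_ee_rot()).as_matrix();T[:3,3]=readout.get_eef_pos()
q=np.linalg.inv(T@s["tool_from_camera"])@[*b[:2],.165,1]; q=s["mtx"]@(q[:3]*[1,-1,-1]); print(q[:2]/q[2],readout.get_ft_force())
E
```

```text
[ 0.5917  0.1097 -0.7986] [ 0.5917  0.1097 -0.7986]
[-0.7254 -0.0056  1.5869  0.      1.5603 -2.4794]
None
[-0.1002 -0.2674  2.0696  0.2553  0.7294 -1.9916]
[-0.1002 -0.1842  2.1214  0.3029  0.5997 -2.0519]
2.7917
[279.7302 221.5707] [-0.26   -1.2028 -0.3334]
```

View pics/w1.png

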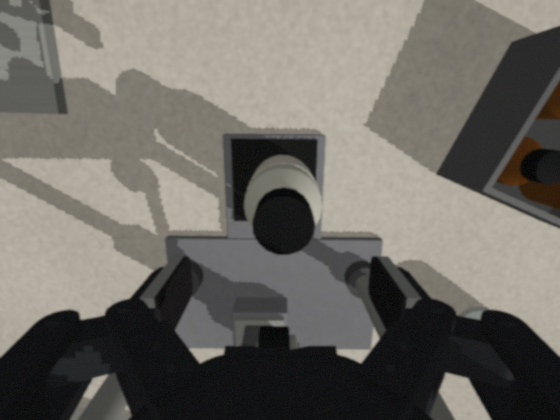

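The cap is at (283,221) and I predicted (280,222), so it agrees within 2 mm. I'll grip, carry and place the bottle.

```bash
python3 - <<'E'
from h import *
from station import *
np.set_printoptions(precision=4,suppress=True)
b=[.5527,.0356]; t=[.446,-.327]
print(ctrl.move_straight([*b,.161],.1,contact_N=8),readout.get_eef_pos())
ctrl.close_gripper(45); print(readout.get_gripper_width(),readout.get_grip_force(),readout.get_clock())
f0=readout.get_ft_force()
ctrl.move_straight([*b,.19],.06); ctrl.move_straight([*b,.28],.15)
print("lift",readout.get_gripper_width(),readout.get_ft_force()-f0,readout.get_clock())
if readout.get_gripper_width()>.03:
    ctrl.move_straight([*t,.28],.2); ctrl.move_straight([*t,.175],.12); ctrl.hold(.2)
    print(ctrl.move_straight([*t,.143],.02,contact_N=2.5),readout.get_eef_pos(),readout.get_ft_force(),readout.get_clock())
E
```

```text
False [0.5533 0.0356 0.1619]
0.0449803697928977 45.8898264169693 4.3417
lift 0.044816685234362955 [ -1.335   -2.3609 -11.3791] 5.725
True [ 0.446  -0.3268  0.1518] [-0.8317  0.8206  4.875 ] 10.0833
```

Contact came at the expected height (tray floor 5 mm + 146 mm). I'll release and check.

```bash
python3 - <<'E'
from h import *
from station import *
np.set_printoptions(precision=4,suppress=True)
t=[.446,-.327]
ctrl.hold(.3); print(readout.get_ft_force(),readout.get_eef_pos())
ctrl.open_gripper(); ctrl.hold(.2); print(readout.get_gripper_width(),readout.get_ft_force())
ctrl.move_straight([*t,.28],.1)
ctrl.close_gripper(40)
ctrl.reach((TCON-.14*PX+.10*Z),[np.pi,0,YAW-np.pi])
print(readout.get_clock(),readout.get_joint_positions(),readout.get_ft_force())
for d in(.08,.10,.12): 
  for h in (.02,.04,.06): print(d,h,planner.solve_ik(TCON-d*PX+h*Z,LEAN) is not None)
a=cams.snapshot("top")["color"][140:300,110:390,::-1];b=cams.snapshot("scene")["color"][90:310,140:450,::-1]
w=np.zeros((600,800,3),np.uint8)
a=cv2.resize(a,(490,280),interpolation=cv2.INTER_CUBIC);b=cv2.resize(b,(434,308),interpolation=cv2.INTER_CUBIC)
w[:280,:490]=a;w[285:593,:434]=b;cv2.imwrite("pics/p1.png",w)
E
```

```text
[0.0756 0.8819 5.1743] [ 0.446  -0.3269  0.1519]
0.08554263805243728 [-0.0235  0.263   0.1853]
14.6 [-0.0648 -0.175   1.7033 -0.0004  1.6134 -1.8182] [-0.3001  0.3422 -1.0048]
0.08 0.02 True
0.08 0.04 True
0.08 0.06 True
0.1 0.02 True
0.1 0.04 True
0.1 0.06 True
0.12 0.02 True
0.12 0.04 True
0.12 0.06 True
```

View pics/p1.png

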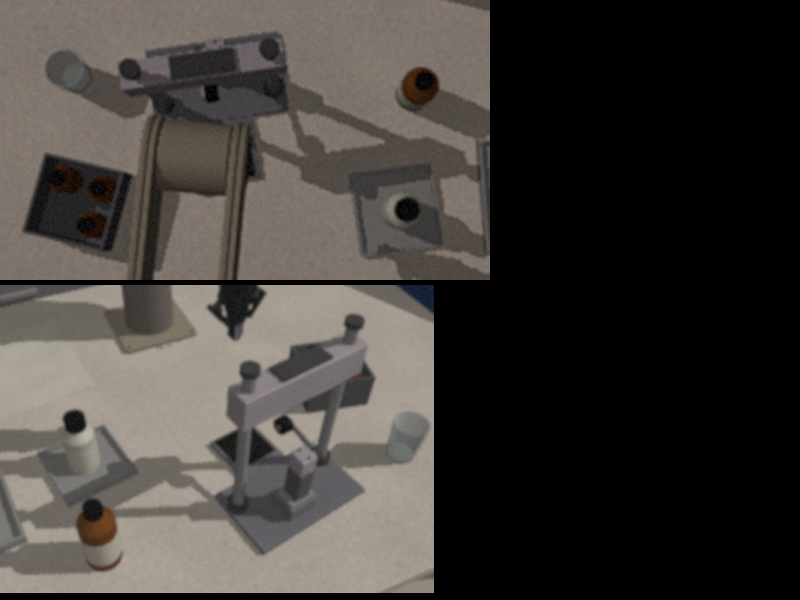

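The bottle stands upright inside the tray (crop, about (405,210) in the upper view and (80,450) in the lower). Next is the lever: approach leaning, touch, then press by a measured stroke.

```bash
python3 - <<'E'
from h import *
from station import *
np.set_printoptions(precision=4,suppress=True)
ctrl.reach(TCON-.10*PX+.035*Z,LEAN)
ctrl.move_straight(TCON+.016*Z,.1); ctrl.hold(.3)
f0=readout.get_ft_force();print(f0,readout.get_clock())
r=ctrl.move_straight(TCON-.012*Z,.02,contact_N=2); p=readout.get_eef_pos()
print(r,(p-TCON)*1000,readout.get_ft_force()-f0,readout.get_clock())
s=cams.snapshot("scene")["color"][90:270,270:430,::-1]
cv2.imwrite("pics/l1.png",cv2.resize(s,None,fx=3.3,fy=3.3,interpolation=cv2.INTER_CUBIC))
E
```

```text
[ 0.2952 -0.4672 -0.2727] 16.8833
True [-0.4993 -0.0209 -1.7603] [-2.388  -0.8192  5.1569] 17.75
```

View pics/l1.png

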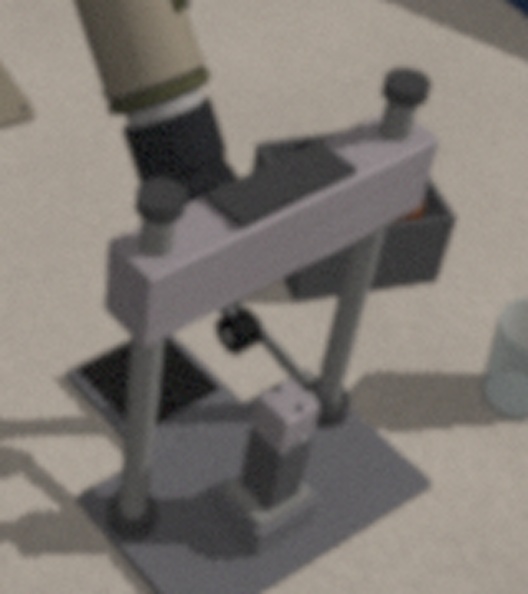

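The fingertip is on the roller top at (238,325), at the expected height and force. I'll press about 45 mm in guarded steps.

```bash
python3 - <<'E'
from h import *
from station import *
np.set_printoptions(precision=3,suppress=True)
for d in (.02,.036,.042,.0465):
    r=ctrl.move_straight(TCON-d*Z,.03,contact_N=8); ctrl.hold(.15)
    print(d,r,(readout.get_eef_pos()-TCON)*1000,readout.get_ft_force(),readout.get_clock())
    if r: break
s=cams.snapshot("scene")["color"][90:270,270:430,::-1]
cv2.imwrite("pics/l2.png",cv2.resize(s,None,fx=3.3,fy=3.3,interpolation=cv2.INTER_CUBIC))
E
```

```text
0.02 False [  0.161   0.043 -19.586] [-4.244 -1.114  4.843] 18.7083
0.036 False [  0.21    0.051 -35.489] [-4.497 -0.379  6.089] 19.5417
0.042 False [  0.218   0.079 -41.472] [-4.264  0.171  5.268] 20.0417
0.0465 False [  0.249   0.031 -45.922] [-4.707 -0.219  5.606] 20.4917
```

View pics/l2.png

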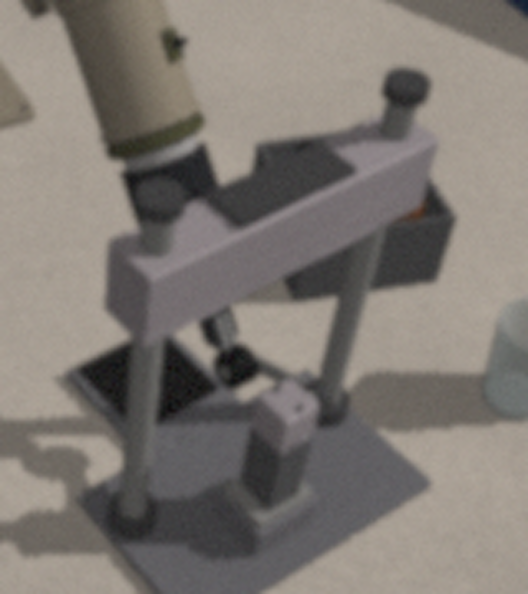

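The roller has moved from about (239,328) to (237,365). Allowing for the tilted face and the arc, it has dropped about 42 mm. I'll add 5 mm for margin past the click, still well short of the stop, then release and retreat.

```bash
python3 - <<'E'
from h import *
from station import *
np.set_printoptions(precision=3,suppress=True)
load()
b=lambda u,v:((u+.5)/3.3-.5+270,(v+.5)/3.3-.5+90)
# roller height from image, on vertical plane through roller normal to PX (moved 4 mm +x when down)
for q,dx in(((239,328),0),((237,365),.004)):
    o,d=ray("scene",*b(*q)); print("roller z",(o+d*(((ROL+dx*PX-o)@PX)/(d@PX)))[2])
r=ctrl.move_straight(TCON-.0515*Z,.03,contact_N=8); ctrl.hold(.3)
print(r,(readout.get_eef_pos()-TCON)*1000,readout.get_ft_force(),readout.get_clock())
ctrl.move_straight(TCON+.016*Z,.1); print(readout.get_ft_force())
ctrl.move_straight(TCON-.10*PX+.035*Z,.1)
ctrl.hold(.8); print(readout.get_ft_force(),readout.get_clock())
s=cams.snapshot("scene")["color"][90:310,140:450,::-1]
cv2.imwrite("pics/f.png",cv2.resize(s,None,fx=2.5,fy=2.5,interpolation=cv2.INTER_CUBIC))
E
```

```text
roller z 0.171377812155181
roller z 0.1282739197236321
False [  0.172   0.075 -51.005] [-4.524 -1.009  6.226] 21.2583
[ 1.054 -0.481 -0.347]
[-1.327  0.171  0.014] 24.05
```

View pics/f.png

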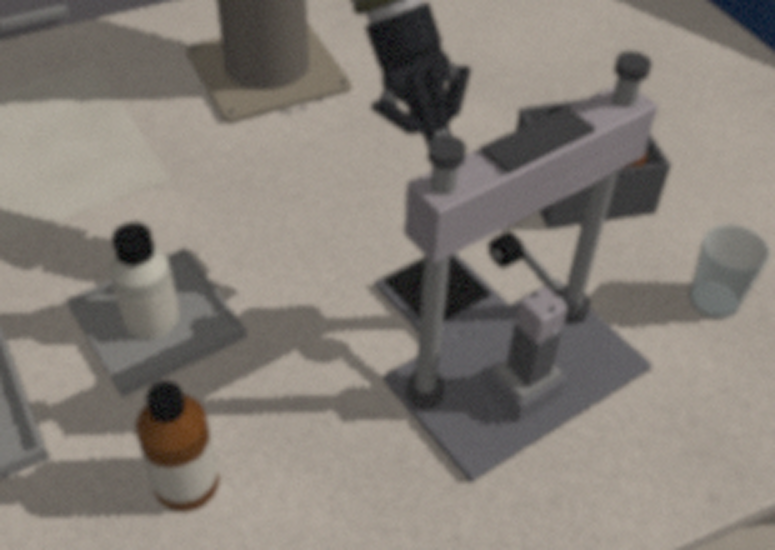

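The image put the roller's drop at 43 mm before the last 5 mm of travel, which is past the 38 mm click. The roller is back up at (506,249), in its rest place, and the robot is clear. The bottle is upright in the tray at (145,290), and the amber bottle and beaker are untouched. I'll hand it in.

```bash
python3 -c "
from station import *
print(close_job())"
```

```text
the job is handed in; nothing more can be done
None
```

The job is handed in at about 24 s of the 58 s: the white bottle stands upright and released in the small (170 mm) tray, and the limit switch was pressed to about 47 mm of roller drop (click at 38 mm, end stop at 64 mm) and sprang back up; there is no click readout, so the click is inferred from the drop.

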